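# Throw a pail's lever-lock ring past its dead point with an extension bar

## Robot

A 6-joint arm with a two-finger parallel gripper is mounted at the origin on the work surface. World frame = base frame: x ahead of the robot, y to its left, z up, the work surface at z = 0. Lengths are in m, angles in rad, forces in N, time in s.
With the tool pointing down it reaches from about 0.3 to 0.875 m from the base axis. Payload 6.4 kg.
Tool frame: the origin (TCP) lies at the very end of the fingers, on their centre line; the grasp point (between the pads) lies 19 mm behind it; z points along the fingers, y is the line along which they close (so a half turn about z gives the same grasp; the last joint's range is limited). The gripper opens to 85 mm and grips with 20 to 120 N. Pads are 22 mm wide; open, the fingers measure 114 mm over their backs; the gripper's body (76 mm by 85 mm) begins 54 mm behind the grasp point. The pads swing forward as they close: fully open they stand 13 mm farther back than shut.
Start: joints at [1.097, 0.181, 1.607, -0, 1.354, -0.206], TCP at [0.152, 0.555, 0.231] pointing down, gripper open.
Joint ranges: [-2.99, 2.99], [-0.89, 2.07], [0.3, 2.58], [-1.14, 4.28], [0, 2.63], [-3.12, 3.12]. Speed limits (rad/s): [2.57, 2.57, 3.01, 3.14, 3.14, 3.14].

## Interface

Orientations are given as a unit quaternion [w, x, y, z].
In Python, from bench import ctrl gives the robot as it stands.
- The arm moves only by the tool jog_arm, never from a script. Its argument "series" is a list that holds one entry, the list of rows, each a list of 7 numbers: the shift along the tool's x, y, z in mm, then the turn, a rotation vector about the tool's x, y, z in rad, then the finger opening in mm, from 0 to 85.4. In form: [[[tx, ty, tz, rx, ry, rz, gripper], ...]]. A call has exactly 10 rows; each row shifts and turns the commanded pose from where the row before left it, along the tool's axes as they then stand; what a row does not reach is not made up. A row lasts 1/10 s, in which the tool goes at most 50 mm and 8.59 degrees, less where a joint would pass 70% of its speed; a pose out of reach is approached as far as the arm can. A call with a gripper value outside its range is refused whole. The fingers move at their own pace and stop on an object; the grip force is fixed at half the most. Time passes only in rows, so rows that do not move let the fingers close, or fill a call up. It gives the time, the measured TCP pose, the force, the opening and the grip force at its end, in the units of the state.
- ctrl.get_obs(): the state, without advancing time (a new reading comes with each control period).
- ctrl.camera(name): name is "side" or "top" or "wrist"; returns a dict with "frame" (420x560x3 uint8, blue, green, red), "z_map" (420x560 float32, m along the optical axis (not along the pixel's ray), 0 where there is no reading), "fx", "fy", "cx", "cy" (pixels), "xyz" and "rotation" of the camera in the world. Camera axes: x right, y down, z forward; pixel columns grow to the right and rows downward; lengths in m; the calibration is good to about 2 mm. A picture is of the moment at which its call begins.
- ctrl.hand_in(): hands the job in; it is judged then, once.
The state is a dict: "time_s": time; "q": joint angles; "dq": joint speeds; "joint_efforts": joint torques, N m; "eef_pos": TCP position; "eef_rot": TCP orientation; "wrist_force": force on the tool from outside, world axes, zero at the start; "torque": the same for the moment, N m; "opening": opening from 0.0 (shut) to 1.0 (fully open); "grasp_force": force on a finger pad.
Only numpy, scipy, OpenCV 4.12 (cv2) and the standard library are available. Lean on these libraries where they do the work, as an engineer would, in place of code of your own. Each camera call takes 0.05 s, during which the arm holds its last target. There are 200 camera calls.

## Task

The filling pail has its lid on, but the toggle lever of its clamping ring still stands open: take the steel extension bar from the wooden tray, slip it over the lever's shank right up to the shoulder, and swing the lever round past its dead point until it comes home, doing all the pushing through the bar and never touching the lever itself. Go by feel, because levers get bent: do not force the bar on and do not lean on the lever once it is home. Then draw the bar off, lay it flat in the tray again, and leave everything else where it is.

Things in the scene. Friction and masses are not known exactly. Their poses are not given: they have to be found in the camera images.
- pail: Closed stainless steel pail, 222 mm across, 163 mm high, upright, full and heavy: it does not move. Origin: centre of its base, z up. Round its rim, centred 150 mm up, runs a clamping ring (250 mm outside diameter) whose toggle lever hangs on the side of the pail's own -x. The lever swings level. Closed, it lies beside the pail, pointing about along the pail's -y; open, it stands out from it.
- pivot (a point): Hinge pin of the lever, at [-146, 0, 150] mm in the pail's frame: the lever turns about the vertical line through it, anticlockwise from above to close. A crank on it draws the springy ring shut by a link: slack at first, the lever then resists like a spring (about 1 N m at most, half-way), ever less up to the dead point, beyond which it pulls itself home. Let go before that, it springs open.
- lever: Steel toggle lever. Origin at the hinge pin, at the shank's mid-height, 150 mm above the table; own x out along the lever, z up. 0 to 50 mm: flat root, ending in a 26 x 26 mm collar whose outer face is the shoulder; 50 to 100 mm: round shank 14 mm thick, its last 10 mm tapered to 6 mm. Starts open, at rest, pointing anywhere from 46 to 80 deg outward of the pail's -y.
- lever_shoulder (a point): Centre of the lever's shoulder face, 50 mm out from the pin: the mouth of the bar rests on it when fully on. The shank is bent against its crank by an unseen amount, up to 10 deg either way, so where the dead point and home lie must be felt: the dead point comes within 10 deg of the pail's -y, and home, a hard stop, 6 deg beyond it towards the pail.
- lever_tip (a point): End of the lever's shank, 100 mm out from the pin. Home, the lever points between 15.5 deg inward (towards the pail) and 4 deg outward of the pail's -y.
- ext_bar: Extension bar: square steel tube, 24 x 24 mm outside, 18 x 18 mm inside, about 0.34 kg, a black rubber sleeve over its closed half. Lies along its own x from -140 mm (closed end) to +100 mm (open mouth); the hollow is 120 mm deep. Origin on its underside, z up. Starts flat in the tray on either side, the spatula on the other, its mouth towards the table's +y within 15 deg.
- bar_mouth (a point): Centre of the bar's open mouth, at [100, 0, 12] mm in the bar's frame.
- bar_grip (a point): Point to hold the bar, near its balance point, at [-15, 0, 12] mm in the bar's frame.
- tray: Low slatted wooden tray, fixed, 312 x 227 mm outside, inner floor 290 x 205 mm (long side along its own x), floor 12 mm and rim 36 mm above the table. Origin: centre of its base.
- spatula: Bystander: wooden-handled spatula, 240 mm long, in the tray beside the bar, its axis about 96 mm from the bar's. Origin: centre of its underside.
- bowl: Bystander: steel mixing bowl, 170 mm across, 65 mm high.
- cake_ring: Bystander: aluminium cake ring, 100 mm across, 45 mm high, standing on the table below the lever's swing.
- rolling_pin: Bystander: wooden rolling pin, 300 mm long, 48 mm thick.
- scraper: Bystander: steel dough scraper with a wooden grip, 130 x 130 mm, lying flat.
- jar: Bystander: amber glass jar with a steel cap, 68 mm across, 100 mm high.
Things that resemble listed ones, but are neither listed nor needed, are in the scene too. There is more than one size of the ext_bar; the job needs the larger.

How it is judged:
On the way, in this order (a step that is already met when the one before it is completed fails the run):
1. the bar is fully on the lever: its mouth within 6 mm of the shoulder (distance between bar_mouth and lever_shoulder below 0.006 m), for 0.2 s.
2. the lever is swung round beside the pail with the bar on it: it points along the pail's -y, or inward of it, or at most 6 deg outward, the bar's mouth within 15 mm of the shoulder (x of lever_tip in the frame of pail above -0.157 m and distance between bar_mouth and lever_shoulder below 0.015 m), for 0.2 s.
At the end, for the whole second after the job is handed in: The lever stays home by itself beside the pail, at rest (pointing along the pail's -y, or inward of it, or at most 6 deg outward); the bar lies flat on the tray's floor, inside the rim, upright as it lay, let go and at rest (x of lever_tip in the frame of pail above -0.157 m and angular speed of lever below 0.1 rad/s and x of ext_bar in the frame of tray between -0.06 and 0.06 m and y of ext_bar in the frame of tray between -0.095 and 0.095 m and z of ext_bar in the frame of tray between 0.007 and 0.017 m and angle between ext_bar's own z axis and vertical below 0.1 rad and linear speed of ext_bar below 0.02 m/s); the robot touches nothing.
It fails at once if the bar is forced on the lever: more than 40 N between them (contact force between ext_bar and lever above 40 N).
It fails at once if the gripper or the arm touches the lever (more than 2 N) (contact force between any of the fingers, the arm and lever above 2 N).
It fails at once if the bar or the robot knocks the pail (more than 15 N) (contact force between any of ext_bar, the arm, the fingers and pail_c0 above 15 N or contact force between any of ext_bar, the arm, the fingers and pail_c1 above 15 N).
It fails at once if a bystander is moved: the spatula by more than 30 mm, another by more than 20 mm (distance of spatula from where it was at the start of the episode above 0.03 m or distance of any of bowl, cake_ring, rolling_pin, scraper, jar from where it was at the start of the episode above 0.02 m).
It also fails if it takes over 72 s, if anything falls off the work surface, if the arm or the gripper's body presses on something with over 40 N, if the wrist force passes 120 N, or if a joint passes its speed limit or range.

## Working session

There is one attempt and no reset: what is moved stays moved. The work goes in short steps, Python scripts to look and compute and a tool call to move; the robot and the scene stay as the last step left them, time stands still between calls to the robot, and variables do not carry over. Pictures are saved under pics/ and viewed, at most 10 in all, crops included, and the job is handed in when it is done.

Besides the shell and the picture viewer there is one more tool, called after "Request:" as name(argument=value, ...), one argument or row to a line, values as JSON. jog_arm: Moves the arm, as the interface text tells. Its arguments: {"type":"object","properties":{"series":{"type":"array"}},"required":["series"]}

```bash
mkdir -p pics; ls
cat > h.py <<'E'
import numpy as np, cv2
from bench import ctrl
from scipy.spatial.transform import Rotation as R
np.set_printoptions(precision=4,suppress=True)
def shot(n,save=None):
    c=ctrl.camera(n)
    c['xyz']=np.array(c['xyz']);r=np.array(c['rotation'])
    c['R']=r if r.shape==(3,3) else R.from_quat(r[[1,2,3,0]]).as_matrix()
    if save: cv2.imwrite('pics/'+save,c['frame']); np.savez('pics/'+save[:-4],**{k:c[k] for k in('frame','z_map','fx','fy','cx','cy','xyz','R')})
    return c
def ray(c,u,v):
    return c['R']@np.array([(u-c['cx'])/c['fx'],(v-c['cy'])/c['fy'],1.])
def onplane(c,u,v,z):
    d=ray(c,u,v); return c['xyz']+d*(z-c['xyz'][2])/d[2]
def cloud(c):
    v,u=np.mgrid[:420,:560]; z=c['z_map']
    p=np.stack([(u-c['cx'])/c['fx']*z,(v-c['cy'])/c['fy']*z,z],-1)
    return p@c['R'].T+c['xyz']
E
python3 - <<'E'
from h import *
for n in('top','side','wrist'):
    c=shot(n,n+'0.png'); print(n,c['xyz'],c['R'].tolist(),c['fx'],c['cx'],c['cy'])
o=ctrl.get_obs();print(o)
E
python3 -c "
import cv2,numpy as np
a=[cv2.imread('pics/%s0.png'%n) for n in('top','side')]
"
```

```text
pics
top [0.2491 0.0787 1.4619] [[0.015014487693754186, -0.9861779097599184, 0.16500816786102704], [-0.9995955999674238, -0.018790080237917117, -0.021344072020572855], [0.024149569045034097, -0.16462096824588113, -0.9860612228095821]] 534.8532374628095 278.3399173106227 199.500447833054
side [0.4041 0.6746 0.8124] [[-0.9965898702745962, -0.07136821752458762, 0.041415069641698755], [-0.081102650965674, 0.7547731855891443, -0.6509529924057154], [0.0151983707154311, -0.6520920301943418, -0.7579874627489681]] 398.3181219192261 286.49428066070806 212.9145063262183
wrist [0.0853 0.5725 0.372 ] [[0.26467230800034713, 0.9262700447046515, 0.26827667371691627], [0.96433718127676, -0.2537796058049747, -0.07516456934397608], [-0.0015395405039017596, 0.2786031513825983, -0.9604050780034028]] 290.7208328526059 281.9952142497547 207.89259548712445
{'time_s': 0.15, 'q': array([ 1.0967,  0.1814,  1.6078,  0.    ,  1.3538, -0.2063]), 'dq': array([-0.0009, -0.0013, -0.0043,  0.0001, -0.0011,  0.0025]), 'joint_efforts': array([ -0.0003, -44.5265, -35.1692,  -0.0004,   0.0059,  -0.    ]), 'eef_pos': array([0.1519, 0.5541, 0.2306]), 'eef_rot': array([-0.0002,  0.1335,  0.991 , -0.0006]), 'wrist_force': array([-0.0854,  0.1567, -0.0814]), 'torque': array([ 0.0289, -0.0018,  0.001 ]), 'grasp_force': 0.0, 'opening': 0.9998425411243184}
```

View pics/top0.png

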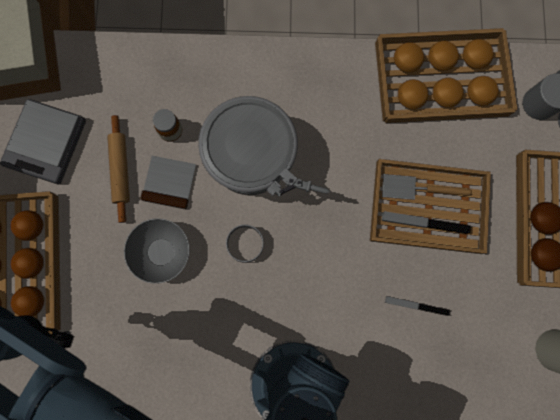

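View pics/side0.png

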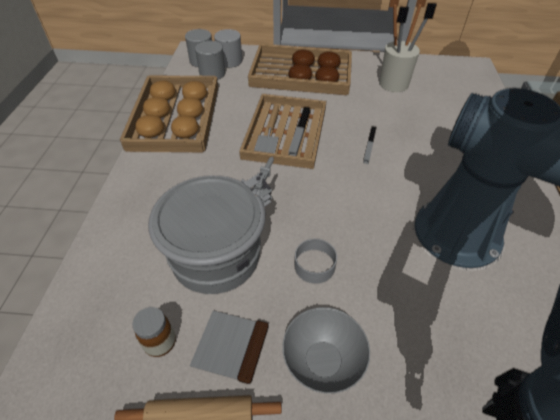

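Top view: candidates for the bar are the grey/black tube in the tray at (427,223) and the shorter one on the table at (418,305). The spatula is at (400,186), also in the tray. By the description it is the larger one in the tray, mouth to the left (+y). The lever is near (290-328,183-192). I'll check both in one crop.

Run:
```python
from h import *
f=cv2.imread('pics/top0.png'); g=cv2.imread('pics/side0.png')
a=cv2.resize(f[140:270,260:500],None,fx=3.3,fy=3.3,interpolation=cv2.INTER_CUBIC)[:300]
a=cv2.resize(f[150:250,265:365],(400,400),interpolation=cv2.INTER_CUBIC)
b=cv2.resize(f[150:250,370:500],(400,308),interpolation=cv2.INTER_CUBIC)
d=cv2.resize(g[140:240,210:310],(400,400),interpolation=cv2.INTER_CUBIC)
m=np.zeros((600,800,3),np.uint8); m[:400,:400]=a; m[:400,400:]=d; m[400:,:400]=b[108:308]
m=cv2.convertScaleAbs(m,alpha=1.8); cv2.imwrite('pics/crop1.png',m)
c=dict(np.load('pics/top0.npz')); P=cloud(c)
c2=dict(np.load('pics/side0.npz')); P2=cloud(c2)
# pail: points at lid/ring height
for nm,Q in(('top',P),('side',P2)):
    s=(Q[...,2]>.13)&(Q[...,2]<.2)&(Q[...,0]>.15)&(Q[...,0]<.65)&(Q[...,1]>-.2)&(Q[...,1]<.35)
    n,l,st,ce=cv2.connectedComponentsWithStats(s.astype(np.uint8))
    for i in range(1,n):
        if st[i,4]>30:
            q=Q[l==i]; print(nm,st[i],q.mean(0),q.min(0),q.max(0))
            if st[i,4]>2000:
                (cx,cy),r=cv2.minEnclosingCircle(q[:,:2].astype(np.float32));print('enc',cx,cy,r)
                # circle: fit rim edge points excluding lever via median
                h=q[q[:,2]>.155];print(np.percentile(q[:,2],[1,10,50,90,99]))
```

```text
top [ 199  127  131   70 5844] [0.5702 0.1181 0.1579] [ 0.4802 -0.0762  0.133 ] [0.65   0.2533 0.1774]
enc 0.5692166090011597 0.08638738095760345 0.1808398962020874
[0.1464 0.1535 0.1579 0.1627 0.1687]
side [ 175  156   99  110 6472] [0.5707 0.1344 0.1576] [ 0.4801 -0.0764  0.1317] [0.65   0.2566 0.1736]
enc 0.5702069997787476 0.08684772253036499 0.18138733506202698
[0.1417 0.1547 0.1577 0.1614 0.1671]
```

View pics/crop1.png

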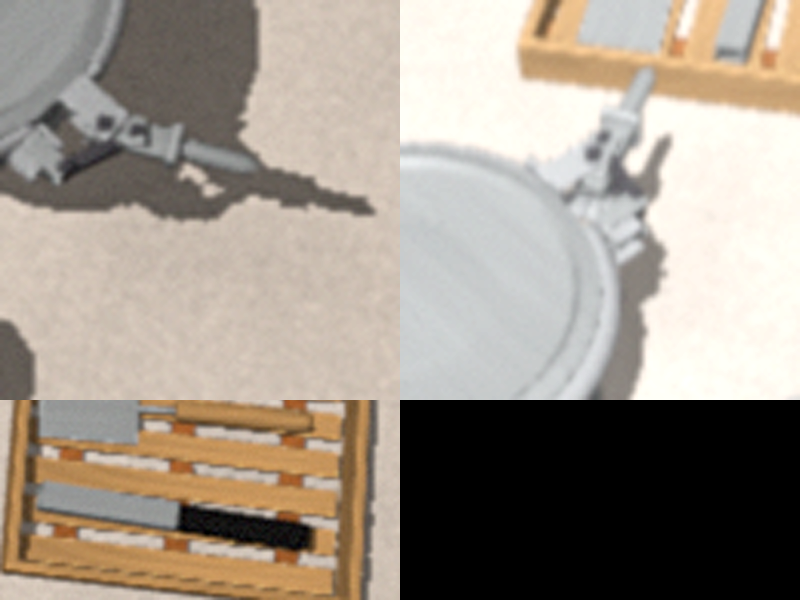

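The crop shows the large bar (black sleeve right, mouth left), clear of the spatula. The lever points mostly toward -y, with its shoulder near top px (311,185) and tip near (329,191). Next I'll measure lever, pail and bar.

```bash
cat > meas.py <<'E'
from h import *
from scipy.optimize import least_squares
def line(p):
    vx,vy,x0,y0=cv2.fitLine(p.astype(np.float32),cv2.DIST_HUBER,0,1e-4,1e-4).ravel(); d=np.array([vx,vy]); 
    return np.array([x0,y0]),d
if __name__=='__main__':
  for n in('top','side'):
    c=dict(np.load(f'pics/{n}0.npz')); P=cloud(c); z=P[...,2]
    # pail rim circle (outer points of ring) : percentile of radius by angle
    s=(z>.14)&(z<.18)&(P[...,0]>.4)&(P[...,0]<.72)&(P[...,1]>-.12)&(P[...,1]<.3)
    q=P[s][:,:2]; ctr=q.mean(0)
    for _ in range(8):
        d=q-ctr; a=np.arctan2(d[:,1],d[:,0]); r=np.hypot(*d.T); b=np.floor(a/(np.pi/36)).astype(int)
        e=np.array([q[b==k][r[b==k].argmax()] for k in np.unique(b)])
        if _: e=e[np.abs(np.hypot(*(e-ctr).T)-rad)<.012]
        f=least_squares(lambda t:np.hypot(e[:,0]-t[0],e[:,1]-t[1])-t[2],[*ctr,.125],loss='soft_l1',f_scale=.002).x
        ctr=f[:2];rad=f[2]
    print(n,'pail',f,len(e))
    d=P[...,:2]-ctr; r=np.hypot(d[...,0],d[...,1])
    s2=(z>.12)&(z<.185)&(r>.133)&(r<.26)&(P[...,1]>-.2)&(P[...,1]<.1)
    q=P[s2]; print('lever pts',len(q)); 
    o,u=line(q[np.hypot(*(q[:,:2]-ctr).T)>.205][:,:2]) if (np.hypot(*(q[:,:2]-ctr).T)>.205).sum()>5 else (0,0)
    print('shank line',o,u,np.degrees(np.arctan2(u[1],u[0])),'tip far',q[np.hypot(*(q[:,:2]-ctr).T).argsort()[-4:]].tolist())
    # bar: sleeve black & grey within tray
    t=(P[...,0]>.25)&(P[...,0]<.6)&(P[...,1]>-.42)&(P[...,1]<-.12)&(z>.026)&(z<.05)
    hsv=cv2.cvtColor(c['frame'],cv2.COLOR_BGR2HSV)
    g=t&((hsv[...,1]<60))
    k,l,st,ce=cv2.connectedComponentsWithStats(g.astype(np.uint8))
    for i in range(1,k):
        if st[i,4]>60:
            p=P[l==i]; o,u=line(p[:,:2]); w=(p[:,:2]-o)@u
            print('obj',st[i],p.mean(0),u,'ends',o+u*w.min(),o+u*w.max(),np.ptp(w),np.median(p[:,2]))
    w=(hsv[...,0]>8)&(hsv[...,0]<25)&(hsv[...,1]>90)&(z>.025)&(z<.045)&(P[...,0]>.25)&(P[...,0]<.65)&(P[...,1]>-.45)&(P[...,1]<-.1)
    k,l,st,ce=cv2.connectedComponentsWithStats(w.astype(np.uint8)); 
    for i in range(1,k):
        if st[i,4]>150:
            p=P[l==i][:,:2].astype(np.float32); print('wood',st[i],cv2.minAreaRect(p))
E
python3 meas.py
```

```text
top pail [0.6105 0.1292 0.1242] 58
lever pts 487
shank line [ 0.4949 -0.0582] [0.1523 0.9883] 81.238304 tip far [[0.49460041891176443, -0.07573480360141208, 0.15280451646925686], [0.4892663127256159, -0.07309732990919554, 0.153964058017948], [0.491943433878119, -0.07565707750830503, 0.15345025151492964], [0.4902104347786636, -0.0761700946847571, 0.14908742084930293]]
obj [383 211  69  19 518] [ 0.4388 -0.3164  0.0356] [0.1272 0.9919] ends [ 0.4255 -0.4203] [ 0.4489 -0.2373] 0.1844906329570971 0.03567268272179824
wood [ 371  159   92   92 1006] ((0.48375099897384644, -0.3368377089500427), (0.24711982905864716, 0.22797860205173492), 84.41239929199219)
wood [427 185  34  10 192] ((0.5260686278343201, -0.40514156222343445), (0.08948267251253128, 0.01887635700404644), 85.82261657714844)
side pail [0.6096 0.1318 0.124 ] 60
lever pts 486
shank line [ 0.4929 -0.0611] [0.1473 0.9891] 81.52917 tip far [[0.4907630048266819, -0.07061969163676496, 0.15308478551292193], [0.493758730287651, -0.07518085095505578, 0.15212085361891436], [0.4886556457831595, -0.07405789109027627, 0.15025980386836169], [0.491395838081663, -0.07641250635929975, 0.15125235096113843]]
obj [289 115  18  40 299] [ 0.4381 -0.3176  0.0348] [0.1341 0.991 ] ends [ 0.4243 -0.4199] [ 0.4494 -0.2343] 0.18725281403841074 0.035084483912728226
wood [240 107  84  56 540] ((0.4824381470680237, -0.33335256576538086), (0.24890287220478058, 0.22240175306797028), 84.56851959228516)
```

```bash
cat >> h.py <<'E'
def yaw():
    o=ctrl.get_obs(); q=np.array(o['eef_rot']); m=R.from_quat(q[[1,2,3,0]]).as_matrix(); return o,m
def to(p,yd):
    "shift in present tool axes (mm) and tool-z turn to reach p (m), tool x at yd deg, tool down"
    o,m=yaw(); y0=np.degrees(np.arctan2(m[1,0],m[0,0]))
    print('t',o['time_s'],'pos',o['eef_pos'],'yaw',y0,'tilt z',m[:,2],'F',o['wrist_force'],'T',o['torque'],'op',o['opening'],'q',o['q'])
    print('shift mm',1e3*m.T@(np.array(p)-o['eef_pos']),'rz',-np.radians((yd-y0+180)%360-180))
E
python3 - <<'E'
from h import *
for n in('top','side'):
    c=dict(np.load(f'pics/{n}0.npz')); P=cloud(c); z=P[...,2]
    u=np.array([.131,.9914]); nn=np.array([u[1],-u[0]]); o=np.array([.4385,-.317])
    d=P[...,:2]-o; w=d@u; s=d@nn
    m=(z>.027)&(z<.05)&(abs(s)<.02)&(w>-.2)&(w<.12)
    f=c['frame'].max(2); 
    print(n,'w range',np.percentile(w[m],[0,1,99,100]))
    for a in np.arange(-.16,.12,.02):
        k=m&(w>=a)&(w<a+.02); 
        if k.sum()>3: print(round(a,2),k.sum(),'s',s[k].min(),s[k].max(),'mid',s[k].mean(),'z',np.median(z[k]),'val',np.median(f[k]))
to([.434,-.350,.12],82.5)
E
```

```text
top w range [-0.2    -0.1986  0.1069  0.1081]
-0.16 57 s -0.012796844497077478 0.012021778466354527 mid -0.0012039756757162227 z 0.03386436562759676 val 13.0
-0.14 68 s -0.012598758072080399 0.012466478788258366 mid -0.0011439165572516834 z 0.0347173472915242 val 11.0
-0.12 65 s -0.012807085636440693 0.011561210484258684 mid -0.0009604524842431612 z 0.035373072829220975 val 12.0
-0.1 69 s -0.01261130075388967 0.011709800510852394 mid -0.0011718201707900011 z 0.03485907046076431 val 11.0
-0.08 66 s -0.012627562758634681 0.011475483659493415 mid -0.0007508157395314557 z 0.034569915018096586 val 12.0
-0.06 66 s -0.011906357629196623 0.01219806978576592 mid -0.0009665797209596843 z 0.036138446446298045 val 11.5
-0.04 65 s -0.012094063867279289 0.012781820494413542 mid -0.00028121771565830085 z 0.03580388087850461 val 84.0
-0.02 68 s -0.011513116320642879 0.011914611539419542 mid -0.0002635788582323212 z 0.035669883829437254 val 84.5
-0.0 65 s -0.011810796424083019 0.013178555021289479 mid -7.890848907528325e-05 z 0.03517129810693587 val 85.0
0.02 69 s -0.011896956848749257 0.012514660735
[... 1702 characters left out ...]
36 0.012005302678135224 mid 0.0003041115772842706 z 0.035023662087237395 val 114.0
0.06 40 s -0.011332903353353902 0.012824146989981735 mid -0.00033452829387526744 z 0.03507219708899667 val 113.0
0.08 17 s -0.008982284585006913 0.018588494551532796 mid 0.002827503127446749 z 0.034448262494184645 val 111.0
0.1 48 s -0.01970035899380331 0.019800286365333177 mid -0.00022839714035509167 z 0.033969579926098614 val 128.5
t 0.15 pos [0.1519 0.5541 0.2306] yaw 164.6541801965128 tilt z [-0.0007 -0.0012 -1.    ] F [-0.0854  0.1567 -0.0814] T [ 0.0289 -0.0018  0.001 ] op 0.9998425411243184 q [ 1.0967  0.1814  1.6078  0.      1.3538 -0.2063]
shift mm [-511.3073 -797.0986  111.4923] rz 1.4338609387058707
```

Request:
jog_arm(
  series=[
    [[-34.6, -32.4, -2, 0, 0, 0, 50], [-34.6, -32.4, -2, 0, 0, 0, 50], [-34.6, -32.4, -2, 0, 0, 0, 50], [-34.6, -32.4, -2, 0, 0, 0, 50], [-34.6, -32.4, -2, 0, 0, 0, 50], [-34.6, -32.4, -2, 0, 0, 0, 50], [-34.6, -32.4, -2, 0, 0, 0, 50], [-34.6, -32.4, -2, 0, 0, 0, 50], [-34.6, -32.4, -2, 0, 0, 0, 50], [-34.6, -32.4, -2, 0, 0, 0, 50]],
  ],
)

```text
time_s: 1.15
eef_pos: [0.4006, 0.1487, 0.2514]
eef_rot: [0.0, 0.134, 0.991, 0.0]
wrist_force: [0.7, 0.2, -0.1]
opening: 0.588
grasp_force: 0.0
```

Request:
jog_arm(
  series=[
    [[0, 0, 0, 0, 0, 0.144, 50], [0, 0, 0, 0, 0, 0.144, 50], [0, 0, 0, 0, 0, 0.144, 50], [0, 0, 0, 0, 0, 0.144, 50], [0, 0, 0, 0, 0, 0.144, 50], [0, 0, 0, 0, 0, 0.144, 50], [0, 0, 0, 0, 0, 0.144, 50], [0, 0, 0, 0, 0, 0.144, 50], [0, 0, 0, 0, 0, 0.144, 50], [0, 0, 0, 0, 0, 0.144, 50]],
  ],
)

```text
time_s: 2.15
eef_pos: [0.3998, 0.1505, 0.2511]
eef_rot: [-0.0, 0.756, 0.655, -0.0]
wrist_force: [-0.5, 1.1, -0.1]
opening: 0.585
grasp_force: 0.0
```

```bash
python3 -c "
from h import *
to([.434,-.352,.14],82)"
```

```text
t 2.15 pos [0.3998 0.1505 0.2511] yaw 81.80966458855868 tilt z [-0.0005 -0.0001 -1.    ] F [-0.505   1.1184 -0.1369] T [-0.0324  0.0286 -0.0036] op 0.5850788881319474 q [ 0.0806 -0.1855  1.932  -0.      1.3956  0.2236]
shift mm [-492.4834  105.458   111.0607] rz -0.003321979612788954
```

Request:
jog_arm(
  series=[
    [[-47, 10.5, 3, 0, 0, 0, 50], [-47, 10.5, 3, 0, 0, 0, 50], [-47, 10.5, 3, 0, 0, 0, 50], [-47, 10.5, 3, 0, 0, 0, 50], [-47, 10.5, 3, 0, 0, 0, 50], [-47, 10.5, 3, 0, 0, 0, 50], [-47, 10.5, 3, 0, 0, 0, 50], [-47, 10.5, 3, 0, 0, 0, 50], [-47, 10.5, 3, 0, 0, 0, 50], [-47, 10.5, 3, 0, 0, 0, 50]],
  ],
)

```text
time_s: 3.15
eef_pos: [0.4396, -0.3314, 0.2209]
eef_rot: [-0.0, 0.754, 0.657, 0.0]
wrist_force: [1.1, -0.8, 1.2]
opening: 0.586
grasp_force: 0.0
```

```bash
python3 -c "
from h import *
to([.434,-.352,.14],82)
c=shot('wrist','w1.png');print(c['xyz'],c['R'])
# bar edges by depth
P=cloud(c);z=P[...,2];m=(z>.03)&(z<.042)&(abs(P[...,0]-.434)<.03)&(P[...,1]<-.22)
d=P[m];f=c['frame'].max(2)[m]
for a in np.arange(-.46,-.22,.02):
    k=(d[:,1]>=a)&(d[:,1]<a+.02)
    if k.sum()>10: print(round(a,2),k.sum(),np.percentile(d[k,0],[2,50,98]),np.median(d[k,2]),np.median(f[k]))
"
```

```text
t 3.15 pos [ 0.4396 -0.3314  0.2209] yaw 82.12348434300145 tilt z [-0.0001  0.0004 -1.    ] F [ 1.0502 -0.8104  1.1964] T [ 0.0543 -0.0304 -0.0179] op 0.586365795340157 q [-0.8618  0.136   1.6798  0.0002  1.3261 -0.7244]
shift mm [-21.2062  -2.6645  80.882 ] rz 0.002155208360037332
[ 0.4509 -0.2618  0.3624] [[ 0.9906 -0.1316 -0.0385]
 [-0.1371 -0.9513 -0.276 ]
 [-0.0003  0.2787 -0.9604]]
-0.46 263 [0.41   0.4214 0.4335] 0.03480816446764751 46.0
-0.44 282 [0.4122 0.424  0.436 ] 0.034580176554665526 49.0
-0.42 299 [0.4152 0.4271 0.4391] 0.03458126081704188 50.0
-0.4 306 [0.4181 0.4299 0.4419] 0.03458800188106534 51.0
-0.38 325 [0.4207 0.4327 0.4443] 0.03458160101638286 53.0
-0.36 333 [0.4242 0.4356 0.4471] 0.034677976662451426 161.0
-0.34 361 [0.426  0.438  0.4496] 0.034754842534739094 164.0
-0.32 373 [0.429  0.4407 0.4523] 0.034818816639482775 166.0
-0.3 405 [0.4321 0.444  0.456 ] 0.03479356932926303 167.0
-0.28 420 [0.4352 0.4469 0.4587] 0.03480645398433016 170.0
-0.26 439 [0.4381 0.4495 0.4614] 0.03470659111890967 175.0
-0.24 94 [0.4391 0.4489 0.4627] 0.03470186344849793 177.0
```

View pics/w1.png

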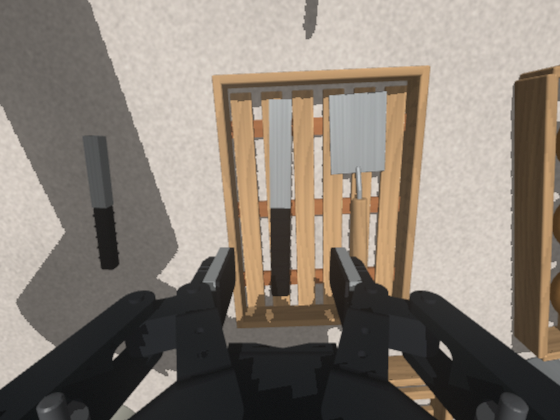

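The bar runs at 82.0° with its mouth up-image at (280,98) and the sleeve edge at row ~206. The spatula is well clear at col 358. Descending with fingers straddling it.

Request:
jog_arm(
  series=[
    [[-10.6, -1, 20, 0, 0, 0, 50], [-10.6, -1, 25, 0, 0, 0, 50], [0, 0, 30, 0, 0, 0, 50], [0, 0, 30, 0, 0, 0, 50], [0, 0, 30, 0, 0, 0, 50], [0, 0, 25, 0, 0, 0, 50], [0, 0, 18, 0, 0, 0, 50], [0, 0, 14, 0, 0, 0, 50], [0, 0, 8, 0, 0, 0, 50], [0, 0, 4, 0, 0, 0, 50]],
  ],
)

```text
time_s: 4.2
eef_pos: [0.4349, -0.35, 0.0167]
eef_rot: [-0.0, 0.754, 0.657, 0.0]
wrist_force: [-0.6, 0.0, 0.5]
opening: 0.588
grasp_force: 0.0
```

Request:
jog_arm(
  series=[
    [[0, 0, 1, 0, 0, 0, 15], [0, 0, 0, 0, 0, 0, 15], [0, 0, 0, 0, 0, 0, 15], [0, 0, 0, 0, 0, 0, 15], [0, 0, 0, 0, 0, 0, 15], [0, 0, 0, 0, 0, 0, 15], [0, 0, 0, 0, 0, 0, 15], [0, 0, 0, 0, 0, 0, 15], [0, 0, 0, 0, 0, 0, 15], [0, 0, 0, 0, 0, 0, 15]],
  ],
)

```text
time_s: 5.2
eef_pos: [0.4355, -0.3507, 0.0171]
eef_rot: [0.001, 0.754, 0.657, -0.0]
wrist_force: [-0.4, 0.1, 5.7]
opening: 0.265
grasp_force: 61.5
```

```bash
python3 -c "
from h import *
to([.434,-.352,.142],82)"
```

```text
t 5.2 pos [ 0.4355 -0.3507  0.0171] yaw 82.15279651310028 tilt z [ 0.0009 -0.0011 -1.    ] F [-0.4179  0.0982  5.6919] T [0.1228 0.1436 0.0048] op 0.26483018281212306 q [-0.8902  0.4328  1.7761 -0.      0.9313 -0.7532]
shift mm [  -1.6467   -1.1555 -124.8579] rz 0.0026668022391663636
```

Request:
jog_arm(
  series=[
    [[0, 0, -6, 0, 0, 0, 15], [0, 0, -14, 0, 0, 0, 15], [0, 0, -20, 0, 0, 0, 15], [0, 0, -22, 0, 0, 0, 15], [0, 0, -22, 0, 0, 0, 15], [0, 0, -20, 0, 0, 0, 15], [0, 0, -14, 0, 0, 0, 15], [0, 0, -8, 0, 0, 0, 15], [0, 0, 0, 0, 0, 0, 15], [0, 0, 0, 0, 0, 0, 15]],
  ],
)

```text
time_s: 6.2
eef_pos: [0.4346, -0.3497, 0.1416]
eef_rot: [-0.001, 0.754, 0.657, 0.0]
wrist_force: [-0.4, 0.2, -4.3]
opening: 0.267
grasp_force: 60.5
```

```bash
cat > look.py <<'E'
from h import *
import sys
to([.4665,-.24,.143],81.5)
tag=sys.argv[1]
o=ctrl.get_obs()['eef_pos']; 
for n in('top','side','wrist'):
    c=shot(n,f'{n}{tag}.png'); P=cloud(c); z=P[...,2]
    m=(z>.125)&(z<.178)&(P[...,0]>.38)&(P[...,0]<.54)
    Y=P[...,1]
    yl=float(sys.argv[2]) # bar mouth y approx
    for nm,k in(('bar',m&(Y>yl-.085)&(Y<yl-.003)),('lev',m&(Y>-.078)&(Y<-.03)&(P[...,0]>.47)&(P[...,0]<.53))):
        q=P[k]
        if len(q)<15: print(n,nm,len(q));continue
        vx,vy,x0,y0=cv2.fitLine(q[:,:2].astype(np.float32),cv2.DIST_HUBER,0,1e-4,1e-4).ravel()
        s=np.sign(vy); w=(q[:,:2]-[x0,y0])@(np.array([vx,vy])*s)
        zz=np.polyfit(w,q[:,2],1)
        print(n,nm,len(q),'ang',np.degrees(np.arctan2(vy*s,vx*s)),'x@y-.07',x0+vx/vy*(-.07-y0),'Yrange',q[:,1].min(),q[:,1].max(),'z90',np.percentile(q[:,2],[50,90]),'zslope',zz[0])
    q=P[m&(Y<-.1)]
    if len(q): print('  mouth max y',np.percentile(q[:,1],[98,100]))
E
python3 look.py 2 -.235
```

```text
t 6.2 pos [ 0.4346 -0.3497  0.1416] yaw 82.14754158932143 tilt z [-0.0008  0.0009 -1.    ] F [-0.4142  0.1824 -4.3058] T [-0.0512  0.0604  0.0289] op 0.26680822611226535 q [-0.8903  0.2412  1.7281 -0.      1.1735 -0.7532]
shift mm [113.0566  16.5637  -1.3308] rz 0.011301732777255989
top bar 277 ang 89.405594 x@y-.07 0.44810745 Yrange -0.3088043596130014 -0.23805739286628824 z90 [0.1593 0.1632] zslope -0.0793598503121073
top lev 97 ang 77.34007 x@y-.07 0.49250543 Yrange -0.07622603558614166 -0.030438190189817887 z90 [0.1551 0.1582] zslope 0.006591665603231307
  mouth max y [-0.236  -0.2339]
side bar 217 ang 78.132 x@y-.07 0.48661557 Yrange -0.3199866584990938 -0.23813337410409807 z90 [0.1585 0.1606] zslope -0.1078682095470439
side lev 60 ang 74.60559 x@y-.07 0.48961398 Yrange -0.07601298418731295 -0.034667976498284014 z90 [0.155  0.1569] zslope 0.03064708285652131
  mouth max y [-0.2359 -0.2325]
wrist bar 12646 ang 81.301865 x@y-.07 0.47772044 Yrange -0.3199981033011738 -0.2380003893932689 z90 [0.1589 0.1597] zslope 0.0029113665232375083
wrist lev 0
  mouth max y [-0.2387 -0.2351]
```

View pics/wrist2.png

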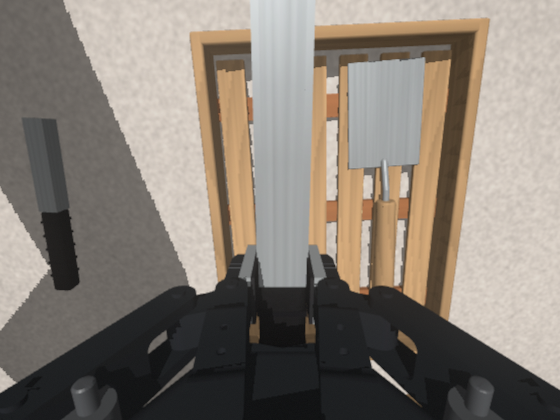

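Held level: bar at cols 250–314, upright and central in the fingers. Moving to a pre-insertion point about 25 mm short of the tip.

Request:
jog_arm(
  series=[
    [[8, 1, -0.4, 0, 0, 0, 15], [18, 2.2, -0.4, 0, 0, 0, 15], [22, 2.8, -0.4, 0, 0, 0.011, 15], [24, 3, -0.2, 0, 0, 0, 15], [24, 3, 0, 0, 0, 0, 15], [20, 2.4, 0, 0, 0, 0, 15], [14, 1.7, 0, 0, 0, 0, 15], [8.4, 1, 0, 0, 0, 0, 15], [0, 0, 0, 0, 0, 0, 15], [0, 0, 0, 0, 0, 0, 15]],
  ],
)

```text
time_s: 7.35
eef_pos: [0.4719, -0.2159, 0.1438]
eef_rot: [0.0, 0.757, 0.653, -0.0]
wrist_force: [1.0, 0.5, -2.1]
opening: 0.269
grasp_force: 60.5
```

```bash
cat > look2.py <<'E'
from h import *
import sys
to([.4705,-.215,.143],81.4)
tag=sys.argv[1]; F=sys.argv[1]
u=np.array([np.cos(np.radians(81.4)),np.sin(np.radians(81.4))]); nn=np.array([u[1],-u[0]]); T=np.array([.4913,-.0765])
for n in('top','side'):
  W=[];Q=[]
  for k in range(2):
    c=shot(n,f'{n}{tag}.png' if k==0 else None); P=cloud(c); d=P[...,:2]-T; W.append(P[(abs(d@nn)<.03)&(d@u>-.2)&(d@u<.1)&(P[...,2]>.125)&(P[...,2]<.18)])
  q=np.concatenate(W); w=(q[:,:2]-T)@u; s=(q[:,:2]-T)@nn
  for a,b in((-.12,-.10),(-.10,-.08),(-.08,-.06),(-.06,-.04),(-.04,-.02),(-.02,0),(0,.01),(.01,.02),(.02,.03),(.03,.04),(.04,.05),(.05,.06)):
    k=(w>=a)&(w<b)
    if k.sum()>3:
        t=k&(q[:,2]>np.percentile(q[k,2],95)-.006)
        print(n,a,k.sum(),'s mm',1e3*s[t].min(),1e3*s[t].max(),'mean',1e3*s[t].mean(),'ztop',np.percentile(q[k,2],[10,50,80,95]))
  print('w edges',np.sort(w)[::len(w)//12])
E
python3 look2.py 3
python3 - <<'E'
import cv2,numpy as np
a=cv2.imread('pics/top3.png')[160:220,270:380];b=cv2.imread('pics/side3.png')[90:210,210:320]
m=np.zeros((600,800,3),np.uint8)
m[:330,:605]=cv2.resize(a,(605,330),interpolation=cv2.INTER_CUBIC)
b=cv2.resize(b[20:110],(330,270),interpolation=cv2.INTER_CUBIC);m[330:,:330]=b
cv2.imwrite('pics/crop3.png',cv2.convertScaleAbs(m,alpha=1.8))
E
```

```text
t 7.35 pos [ 0.4719 -0.2159  0.1438] yaw 81.53539805768396 tilt z [ 0.0001 -0.0005 -1.    ] F [ 1.0104  0.4533 -2.1403] T [0.0012 0.034  0.1024] op 0.2691490307721673 q [-0.6579  0.155   1.8262 -0.0004  1.16   -0.51  ]
shift mm [ 0.6964 -1.5022  0.7648] rz 0.0023631419073905147
top -0.1 51 s mm -5.709963722918187 13.872100948511488 mean 6.771267773035959 ztop [0.1574 0.1622 0.1641 0.1661]
top -0.08 184 s mm -10.90930911273051 13.679341814884646 mean 1.6410217564061247 ztop [0.1528 0.1611 0.164  0.1665]
top -0.06 180 s mm -10.060571865982562 13.84953728635354 mean 1.7472632281360256 ztop [0.153  0.1619 0.1643 0.1659]
top -0.04 141 s mm -11.134836721459738 13.211202856461513 mean 1.2788134265931272 ztop [0.1435 0.1609 0.1634 0.166 ]
top 0 31 s mm -3.299935290324132 7.14615330641853 mean 1.138227891065288 ztop [0.1502 0.1536 0.1552 0.1566]
top 0.01 44 s mm -5.366595757067672 7.596115753590797 mean 0.5163032646614888 ztop [0.1505 0.1555 0.1577 0.1591]
top 0.02 42 s mm -4.396824551412434 8.426440534250785 mean 1.2203263641344213 ztop [0.1525 0.156  0.1579 0.159 ]
top 0.03 43 s mm -4.77942
[... 1113 characters left out ...]
1546 0.1558]
side 0.01 26 s mm -5.23158103738773 6.195421393627027 mean -0.2838481444817687 ztop [0.1519 0.1547 0.1561 0.1568]
side 0.02 33 s mm -5.949195992760943 6.946877625089501 mean 0.07045702026362463 ztop [0.1513 0.1551 0.1565 0.1579]
side 0.03 31 s mm -4.299002583350205 7.344830224993914 mean 1.5653270902347156 ztop [0.152  0.155  0.1572 0.1581]
side 0.04 16 s mm -0.8678839825946122 6.887410226224183 mean 2.8669300605121126 ztop [0.1528 0.1566 0.1572 0.1599]
side 0.05 109 s mm -8.189136470801513 15.966951701994113 mean 4.025156748561142 ztop [0.145  0.1588 0.1618 0.1637]
w edges [-0.1995 -0.1465 -0.1343 -0.1293 -0.1053 -0.0826 -0.0601 -0.0405 -0.0286
  0.0271  0.0579  0.0799  0.0994]
```

View pics/crop3.png

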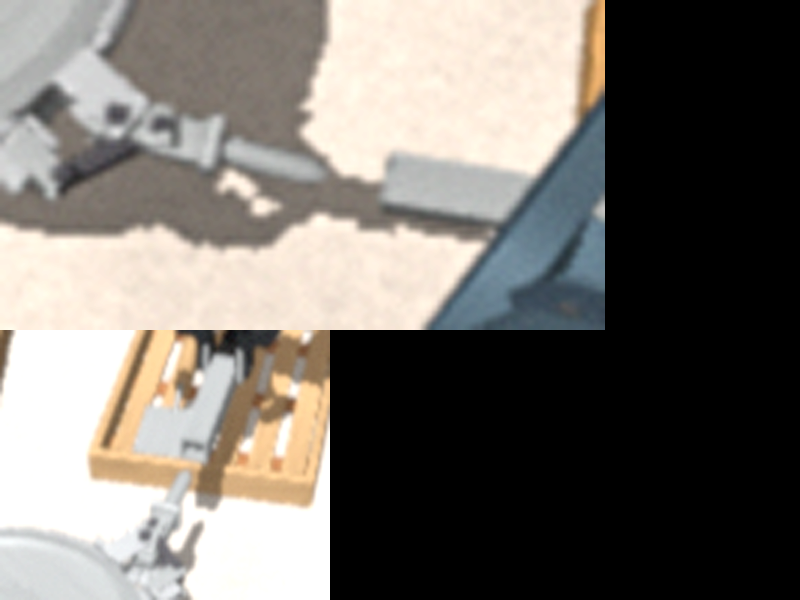

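The bar mouth (top crop ~(385,180)) faces the lever tip (~(325,178)). Bar and lever agree in height, but the shank runs at ≈77°, not 81.5°. With that, the pivot falls 146 mm from the pail axis, which confirms it. I'll realign, then enter slowly.

Request:
jog_arm(
  series=[
    [[2, -2, 0.1, 0, 0, 0, 15], [4, -4, 0.1, 0, 0, 0, 15], [4, -4, 0.1, 0, 0, 0, 15], [2.6, -2.2, 0.1, 0, 0, 0, 15], [0, 0, 0, 0, 0, 0.025, 15], [0, 0, 0, 0, 0, 0.03, 15], [0, 0, 0, 0, 0, 0.024, 15], [0, 0, 0, 0, 0, 0, 15], [0, 0, 0, 0, 0, 0, 15], [0, 0, 0, 0, 0, 0, 15]],
  ],
)

```text
time_s: 8.55
eef_pos: [0.4616, -0.2014, 0.1433]
eef_rot: [-0.0, 0.783, 0.623, 0.0]
wrist_force: [0.6, 0.8, -3.4]
opening: 0.266
grasp_force: 60.5
```

Run:
```python
from h import *
to([.4617,-.2016,.1432],77)
A=np.radians(77);u=np.array([np.cos(A),np.sin(A)]); nn=np.array([u[1],-u[0]]); T=np.array([.4906,-.0764])
for n in('top','side'):
  q=[]
  for k in range(3):
    P=cloud(shot(n)); d=P[...,:2]-T; q.append(P[(abs(d@nn)<.03)&(d@u>-.2)&(d@u<.1)&(P[...,2]>.135)&(P[...,2]<.18)])
  q=np.concatenate(q); w=(q[:,:2]-T)@u; s=1e3*(q[:,:2]-T)@nn
  for a,b in((-.10,-.08),(-.08,-.05),(-.05,-.03),(-.03,-.01),(.002,.012),(.012,.022),(.022,.032),(.032,.042),(.05,.056),(.056,.062)):
    k=(w>=a)&(w<b)
    if k.sum()>8:
        p=np.percentile(s[k],[4,96]); print(n,a,k.sum(),'s',p,'mid',p.mean(),'z',np.percentile(q[k,2],[50,90]))
  print('w',np.histogram(w,np.arange(-.03,.02,.003)))
```

```text
t 8.55 pos [ 0.4616 -0.2014  0.1433] yaw 77.00546707304339 tilt z [ 0.  0. -1.] F [ 0.6331  0.8231 -3.4169] T [-0.0237  0.0672 -0.0111] op 0.26589590748535635 q [-0.6475  0.1227  1.8641  0.      1.1548 -0.4207]
shift mm [-0.1862  0.1003  0.0724] rz 9.54184250544517e-05
top -0.08 342 s [-11.7908  11.6648] mid -0.06298115878217825 z [0.1606 0.1647]
top -0.05 273 s [-11.7672  11.4656] mid -0.15079829561228308 z [0.161  0.1646]
top -0.03 245 s [-11.7213  11.5301] mid -0.0956199487365641 z [0.1605 0.1647]
top 0.002 45 s [-3.9073  6.2818] mid 1.187240355654281 z [0.1549 0.1591]
top 0.012 69 s [-5.2702  6.9416] mid 0.8356990346181123 z [0.1548 0.1582]
top 0.022 65 s [-5.1965  6.4628] mid 0.6331709922152995 z [0.1538 0.1589]
top 0.032 64 s [-5.5461  6.5656] mid 0.5097665429378853 z [0.1546 0.1586]
top 0.05 74 s [-11.6022  11.5229] mid -0.03967749094155604 z [0.1613 0.1659]
top 0.056 69 s [-11.0741  11.1106] mid 0.018268183055059062 z [0.1577 0.163 ]
w (array([40, 44, 39, 42, 46, 34,  0,  0,  0,  0, 11, 11, 15, 17, 22, 23]), array([-0.03 , -0.027, -0.024, -0.021, -0.018, -0.015, -0.012, -0.00
[... 399 characters left out ...]
 0.1623]
side 0.002 28 s [-5.8054  2.4985] mid -1.65345876983379 z [0.1535 0.1559]
side 0.012 46 s [-5.8456  5.1238] mid -0.3608748372482604 z [0.1551 0.1573]
side 0.022 47 s [-6.461   5.2274] mid -0.616802499605313 z [0.1548 0.1573]
side 0.032 46 s [-5.9691  4.6949] mid -0.6370815499977511 z [0.1555 0.1573]
side 0.05 54 s [-12.9949  11.7586] mid -0.618162996384978 z [0.1609 0.1627]
side 0.056 135 s [-11.5332  11.0992] mid -0.21699310477007572 z [0.157  0.1626]
w (array([43, 51, 45, 41, 84, 71,  6,  0,  0,  0,  6,  4,  6, 12, 11, 16]), array([-0.03 , -0.027, -0.024, -0.021, -0.018, -0.015, -0.012, -0.009,
       -0.006, -0.003, -0.   ,  0.003,  0.006,  0.009,  0.012,  0.015,
        0.018]))
```

Aligned within half a millimetre. Insert 35 mm.

Request:
jog_arm(
  series=[
    [[2, 0, 0.3, 0, 0, 0, 15], [4, 0, 0, 0, 0, 0, 15], [4, 0, 0, 0, 0, 0, 15], [4, 0, 0, 0, 0, 0, 15], [4, 0, 0, 0, 0, 0, 15], [4, 0, 0, 0, 0, 0, 15], [4, 0, 0, 0, 0, 0, 15], [4, 0, 0, 0, 0, 0, 15], [3, 0, 0, 0, 0, 0, 15], [2, 0, 0, 0, 0, 0, 15]],
  ],
)

```text
time_s: 9.85
eef_pos: [0.4696, -0.1669, 0.143]
eef_rot: [-0.0, 0.783, 0.623, 0.0]
wrist_force: [-0.1, 0.1, -1.9]
opening: 0.263
grasp_force: 60.5
```

```bash
python3 -c "
from h import *
to([.4731,-.1519,.1430],77)"
```

```text
t 9.85 pos [ 0.4696 -0.1669  0.143 ] yaw 77.00699062341332 tilt z [ 0.  0. -1.] F [-0.0899  0.1276 -1.9333] T [-0.0261 -0.0444  0.0012] op 0.26316983606783917 q [-0.5802  0.1115  1.8773  0.      1.1528 -0.3535]
shift mm [15.4472  0.057  -0.0049] rz 0.00012200939532936318
```

Request:
jog_arm(
  series=[
    [[2, 0, 0, 0, 0, 0, 15], [3, 0, 0, 0, 0, 0, 15], [3, 0, 0, 0, 0, 0, 15], [3, 0, 0, 0, 0, 0, 15], [3, 0, 0, 0, 0, 0, 15], [3, 0, 0, 0, 0, 0, 15], [2, 0, 0, 0, 0, 0, 15], [2, 0, 0, 0, 0, 0, 15], [1, 0, 0, 0, 0, 0, 15], [0, 0, 0, 0, 0, 0, 15]],
  ],
)

```text
time_s: 10.85
eef_pos: [0.4745, -0.1457, 0.143]
eef_rot: [-0.0, 0.783, 0.623, -0.0]
wrist_force: [0.8, 0.5, -2.8]
opening: 0.266
grasp_force: 60.5
```

Run:
```python
from h import *
to([.4731,-.1519,.1430],77)
A=np.radians(77);u=np.array([np.cos(A),np.sin(A)]); nn=np.array([u[1],-u[0]]); T=np.array([.4906,-.0764])
m=np.zeros((600,800,3),np.uint8)
for n in('top','side'):
  q=[]
  for k in range(3):
    c=shot(n);P=cloud(c); d=P[...,:2]-T; q.append(P[(abs(d@nn)<.03)&(d@u>-.2)&(d@u<.1)&(P[...,2]>.135)&(P[...,2]<.18)])
  q=np.concatenate(q); w=(q[:,:2]-T)@u; s=1e3*(q[:,:2]-T)@nn
  for a in np.arange(.03,.062,.002):
    k=(w>=a)&(w<a+.002)
    if k.sum()>5: print(n,round(a,3),k.sum(),np.ptp(s[k]),s[k].max(),s[k].min(),np.percentile(q[k,2],[50,90]))
  v=(c['frame'][155:215,275:345] if n=='top' else c['frame'][130:190,230:300])
  o=0 if n=='top' else 400
  m[:340,o:o+396]=cv2.resize(v,(396,340),interpolation=cv2.INTER_CUBIC)
cv2.imwrite('pics/crop4.png',cv2.convertScaleAbs(m[:340],alpha=1.7))
```

```text
t 10.85 pos [ 0.4745 -0.1457  0.143 ] yaw 77.0000363747559 tilt z [-0.0001  0.     -1.    ] F [ 0.8158  0.4863 -2.7594] T [-0.0183  0.0219  0.0117] op 0.26568379116062807 q [-0.5376  0.1071  1.8822 -0.      1.1524 -0.3108]
shift mm [-6.3026  0.0652 -0.0244] rz 6.34859254952107e-07
top 0.03 25 21.06297339819036 9.018559983460175 -12.044413414730185 [0.1612 0.1648]
top 0.032 30 24.521987055381707 13.085257601663656 -11.436729453718053 [0.1605 0.1638]
top 0.034 30 24.17028933293835 12.502285985866473 -11.668003347071876 [0.1613 0.1638]
top 0.036 25 23.491215035677044 11.921356893970323 -11.56985814170672 [0.1601 0.1652]
top 0.038 26 23.07378014161196 11.204965709672395 -11.868814431939564 [0.1601 0.1631]
top 0.04 30 22.028133514545992 10.328959637668206 -11.699173876877788 [0.1605 0.1635]
top 0.042 25 24.06547661233957 12.834872572206152 -11.230604040133418 [0.1601 0.1648]
top 0.044 14 10.252410020602857 5.519945768758946 -4.732464251843911 [0.1553 0.1584]
top 0.046 9 4.934554685209321 2.0581033053407034 -2.876451379868617 [0.1568 0.1594]
top 0.048 12 11.592977266165066 5.06186875861935
[... 1063 characters left out ...]
0.1623]
side 0.042 58 23.548609717095673 11.778128850691115 -11.770480866404556 [0.1583 0.1624]
side 0.044 19 22.53669200575183 10.213525147590445 -12.323166858161386 [0.1571 0.1633]
side 0.05 8 17.501418301209153 5.803045291316135 -11.698373009893018 [0.1608 0.1614]
side 0.052 17 22.853413986286906 10.244567537914147 -12.60884644837276 [0.1603 0.1622]
side 0.054 23 25.09609165048771 12.265559944361133 -12.830531706126578 [0.1623 0.1633]
side 0.056 63 23.84393910465685 12.143408288759575 -11.700530815897276 [0.1587 0.1626]
side 0.058 50 22.936559439840046 10.898752625187713 -12.037806814652333 [0.1576 0.162 ]
side 0.06 23 20.09014451560643 7.836482796255189 -12.25366171935124 [0.1564 0.1595]
```

View pics/crop4.png

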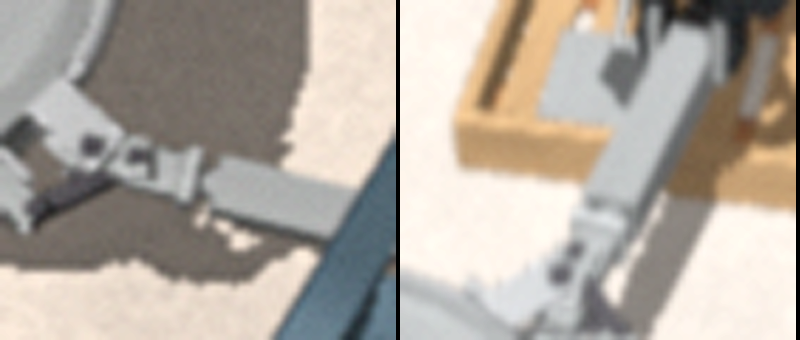

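The bar is on the shank with a gap of about 6.5 mm left to the collar (crop (200,185)) and no contact force. Advance 5 mm gently.

Request:
jog_arm(
  series=[
    [[1, 0, 0, 0, 0, 0, 15], [1, 0, 0, 0, 0, 0, 15], [1, 0, 0, 0, 0, 0, 15], [1, 0, 0, 0, 0, 0, 15], [0.5, 0, 0, 0, 0, 0, 15], [0.5, 0, 0, 0, 0, 0, 15], [0, 0, 0, 0, 0, 0, 15], [0, 0, 0, 0, 0, 0, 15], [0, 0, 0, 0, 0, 0, 15], [0, 0, 0, 0, 0, 0, 15]],
  ],
)

```text
time_s: 12.15
eef_pos: [0.4756, -0.141, 0.143]
eef_rot: [0.0, 0.783, 0.622, -0.0]
wrist_force: [-1.1, -0.1, -2.5]
opening: 0.267
grasp_force: 60.5
```

Run:
```python
from h import *
to([.4731,-.1519,.1430],77)
piv=np.array([.5131,.0210]); o=ctrl.get_obs()['eef_pos'][:2]; print('r',np.linalg.norm(o-piv), np.degrees(np.arctan2(*(piv-o)[::-1])))
A=np.radians(77);u=np.array([np.cos(A),np.sin(A)]); nn=np.array([u[1],-u[0]]); T=np.array([.4906,-.0764])
for n in('top',):
  q=[]
  for k in range(3):
    c=shot(n);P=cloud(c); d=P[...,:2]-T; q.append(P[(abs(d@nn)<.03)&(d@u>-.2)&(d@u<.1)&(P[...,2]>.135)&(P[...,2]<.18)])
  q=np.concatenate(q); w=(q[:,:2]-T)@u; s=1e3*(q[:,:2]-T)@nn
  for a in np.arange(.042,.056,.001):
    k=(w>=a)&(w<a+.001)
    print(round(a,3),k.sum(),np.ptp(s[k]) if k.any() else 0)
```

```text
t 12.15 pos [ 0.4756 -0.141   0.143 ] yaw 76.99038609836727 tilt z [-0. -0. -1.] F [-1.1172 -0.1186 -2.5081] T [ 0.0071 -0.0133  0.0041] op 0.26702438359385106 q [-0.528   0.1063  1.883  -0.      1.1522 -0.301 ]
shift mm [-11.159    0.0496  -0.007 ] rz -0.00016779423745429388
r 0.1663076420709256 76.95572540065041
0.042 13 24.60779449292856
0.043 14 22.27996493613557
0.044 14 20.965922426043296
0.045 14 23.752079472293325
0.046 11 18.07506707041803
0.047 15 23.593416310325658
0.048 11 14.428613173480823
0.049 5 5.975130335301091
0.05 7 10.737475994462345
0.051 10 17.37338770641629
0.052 15 21.699248596109108
0.053 15 21.570993326657685
0.054 11 21.745257742337145
0.055 16 23.43087821044299
```

Request:
jog_arm(
  series=[
    [[1, 0, 0, 0, 0, 0, 15], [0, 0, 0, 0, 0, 0, 15], [0, 0, 0, 0, 0, 0, 15], [-0.5, 0, 0, 0, 0, 0, 15], [-0.3, 3.3, 0, 0, 0, -0.02, 15], [0.1, 6.6, 0, 0, 0, -0.04, 15], [0.2, 8.3, 0, 0, 0, -0.05, 15], [0.2, 8.3, 0, 0, 0, -0.05, 15], [0.1, 5, 0, 0, 0, -0.03, 15], [0, 0, 0, 0, 0, 0, 15]],
  ],
)

```text
time_s: 13.3
eef_pos: [0.5059, -0.1445, 0.1422]
eef_rot: [-0.002, 0.719, 0.695, -0.001]
wrist_force: [-4.7, 0.8, -2.0]
opening: 0.265
grasp_force: 60.6
```

```bash
cat > st.py <<'E'
from h import *
o,m=yaw(); piv=np.array([.5131,.0210]); p=o['eef_pos'][:2]; d=piv-p
y=np.degrees(np.arctan2(m[1,0],m[0,0]))
print('t',o['time_s'],'p',o['eef_pos'],'yaw',y,'rad ang',np.degrees(np.arctan2(d[1],d[0])),'r',np.hypot(*d),'Ftool',m.T@o['wrist_force'],'Ttool',m.T@o['torque'],'grip',o['opening'],o['grasp_force'],'tilt',m[:2,2])
E
python3 st.py
```

```text
t 13.3 p [ 0.5059 -0.1445  0.1422] yaw 88.01446076757881 rad ang 87.5121931476554 r 0.16570197206677734 Ftool [ 0.6066 -4.743   2.04  ] Ttool [ 0.8855  0.1689 -0.3481] grip 0.2645308152063333 60.64462602138519 tilt [-0.0035  0.001 ]
```

Request:
jog_arm(
  series=[
    [[0.1, 5, 0, 0, 0, -0.03, 15], [0.2, 8.3, 0, 0, 0, -0.05, 15], [0.2, 8.3, 0, 0, 0, -0.05, 15], [0.2, 8.3, 0, 0, 0, -0.05, 15], [0.2, 8.3, 0, 0, 0, -0.05, 15], [0.2, 8.3, 0, 0, 0, -0.05, 15], [0.2, 8.3, 0, 0, 0, -0.05, 15], [0.2, 8.3, 0, 0, 0, -0.05, 15], [0.1, 5, 0, 0, 0, -0.03, 15], [0, 0, 0, 0, 0, 0, 15]],
  ],
)

```text
time_s: 14.3
eef_pos: [0.5713, -0.1336, 0.1417]
eef_rot: [-0.003, 0.562, 0.827, -0.002]
wrist_force: [-8.7, -2.0, -1.0]
opening: 0.266
grasp_force: 60.8
```

```bash
python3 st.py
python3 - <<'E'
from h import *
# bar/lever line from both views
o,m=yaw(); p=o['eef_pos'][:2]; u=m[:2,0]; nn=np.array([u[1],-u[0]])
for n in('top','side'):
    P=cloud(shot(n)); d=P[...,:2]-p; w=d@u; s=1e3*(d@nn)
    k0=(abs(s)<25)&(P[...,2]>.14)&(P[...,2]<.18)
    for a in list(np.arange(.03,.1,.02))+list(np.arange(.104,.13,.002)):
        b=.02 if a<.1 else .002
        k=k0&(w>=a)&(w<a+b)
        if k.sum()>3: print(n,round(a,3),k.sum(),s[k].min(),s[k].max(),P[...,2][k].max())
E
```

```text
t 14.3 p [ 0.5713 -0.1336  0.1417] yaw 111.54411799352566 rad ang 110.63836386878596 r 0.16518253452799025 Ftool [ 1.3237 -8.8649  1.0379] Ttool [ 1.5007  0.3833 -0.7697] grip 0.2660449382912905 60.83062246441841 tilt [-0.0065  0.0002]
top 0.07 15 0.5887966128980918 10.536329318633921 0.16612842075101808
top 0.09 74 -13.21560239655832 11.915684635402823 0.1673751643910617
top 0.104 8 -12.920312876678294 10.916064378602501 0.1638648688257227
top 0.106 7 -12.904270991037485 9.775681531961675 0.1650366021843095
top 0.108 11 -12.027981763930008 10.96650400625937 0.16724299237886764
top 0.11 6 -13.029755738969959 8.13522483009926 0.16448306172298088
top 0.112 15 -12.994529215865292 10.922328763316854 0.1655265628430711
top 0.116 7 -6.625127350951556 12.576806118343226 0.16642101832710599
top 0.118 11 -12.753322487764457 9.801846054084416 0.16439273415721156
top 0.12 9 -12.565394579566185 11.490887094103845 0.163966628542064
top 0.122 10 -11.369086562159776 5.827558140618819 0.1649353917610965
top 0.124 6 -8.923676945924012 8.085087879444174 0.15768772172886747
top 0.126 8 -9.1772428178196
[... 613 characters left out ...]
.108 8 -11.231100204754597 11.037910262274035 0.16371267900323683
side 0.11 7 -10.598318446060091 4.458891038581366 0.16179427362330911
side 0.112 4 -12.673337207566625 9.638072886772145 0.1607886541461564
side 0.114 8 -9.614523379818362 10.363831431890274 0.16258464270302342
side 0.12 19 -12.36644929016457 12.54934453224987 0.16449169893687332
side 0.122 18 -12.437348645373838 12.690825858890557 0.16218296103052987
side 0.124 10 -11.416468256436767 9.986439534672114 0.16233039261849147
side 0.126 6 -6.461910904248626 8.248919767893844 0.15838677445764215
side 0.128 5 -8.498871979479832 8.891449153962622 0.15870340282637407
side 0.13 4 -7.593960566412429 9.416792309198248 0.15650958163874906
```

Request:
jog_arm(
  series=[
    [[0.1, 5, 0, 0, 0, -0.03, 15], [0.2, 8.3, 0, 0, 0, -0.05, 15], [0.2, 8.3, 0, 0, 0, -0.05, 15], [0.2, 8.3, 0, 0, 0, -0.05, 15], [0.2, 8.3, 0, 0, 0, -0.05, 15], [0.2, 8.3, 0, 0, 0, -0.05, 15], [0.1, 5, 0, 0, 0, -0.03, 15], [0.1, 3.3, 0, 0, 0, -0.02, 15], [0, 0, 0, 0, 0, 0, 15], [0, 0, 0, 0, 0, 0, 15]],
  ],
)

```text
time_s: 15.4
eef_pos: [0.6203, -0.1055, 0.1429]
eef_rot: [-0.0, 0.421, 0.907, 0.0]
wrist_force: [-2.8, -0.4, -2.8]
opening: 0.264
grasp_force: 60.5
```

```bash
python3 st.py
```

```text
t 15.4 p [ 0.6203 -0.1055  0.1429] yaw 130.24088462173984 rad ang 130.2676125171942 r 0.16584430973677972 Ftool [ 1.4774 -2.4157  2.8172] Ttool [ 0.3807  0.2517 -0.1569] grip 0.26429958505739215 60.515586733818054 tilt [0.0001 0.0002]
```

Request:
jog_arm(
  series=[
    [[0, 1.7, 0, 0, 0, -0.01, 15], [0, 1.7, 0, 0, 0, -0.01, 15], [0, 1.7, 0, 0, 0, -0.01, 15], [0.1, 1.7, 0, 0, 0, -0.01, 15], [0, 1.7, 0, 0, 0, -0.01, 15], [0, 1.7, 0, 0, 0, -0.01, 15], [0, 1.7, 0, 0, 0, -0.01, 15], [0.1, 1.7, 0, 0, 0, -0.01, 15], [0, 0, 0, 0, 0, 0, 15], [0, 0, 0, 0, 0, 0, 15]],
  ],
)

```text
time_s: 16.4
eef_pos: [0.6307, -0.0963, 0.1432]
eef_rot: [0.0, 0.384, 0.923, 0.0]
wrist_force: [0.7, 0.1, -2.8]
opening: 0.261
grasp_force: 60.5
```

```bash
python3 st.py
```

```text
t 16.4 p [ 0.6307 -0.0963  0.1432] yaw 134.8552380868645 rad ang 135.06148928759748 r 0.16608443166007156 Ftool [-0.4259  0.6046  2.8143] Ttool [ 0.0295 -0.0426  0.0008] grip 0.2608024758527399 60.4680660367012 tilt [ 0.001  -0.0001]
```

Request:
jog_arm(
  series=[
    [[0, 1.7, 0, 0, 0, -0.01, 15], [0, 1.7, 0, 0, 0, -0.01, 15], [0, 1.7, 0, 0, 0, -0.01, 15], [0.1, 1.7, 0, 0, 0, -0.01, 15], [0, 1.7, 0, 0, 0, -0.01, 15], [0, 0, 0, 0, 0, 0, 15], [0, 0, 0, 0, 0, 0, 15], [0, 0, 0, 0, 0, 0, 15], [0, 0, 0, 0, 0, 0, 15], [0, 0, 0, 0, 0, 0, 15]],
  ],
)

```text
time_s: 17.4
eef_pos: [0.6361, -0.09, 0.1431]
eef_rot: [0.0, 0.361, 0.933, 0.0]
wrist_force: [1.8, 3.4, -3.5]
opening: 0.265
grasp_force: 60.5
```

```bash
python3 st.py
cat > lev.py <<'E'
from h import *
o,m=yaw(); p=o['eef_pos'][:2]; u=m[:2,0]; nn=np.array([u[1],-u[0]])
for n in('top','side'):
    q=np.concatenate([cloud(shot(n))[60:260,150:400].reshape(-1,3) for _ in range(2)]); d=q[:,:2]-p; w=d@u; s=1e3*(d@nn)
    k0=(abs(s)<25)&(q[:,2]>.14)&(q[:,2]<.18)
    for a,b in((.05,.07),(.07,.09),(.09,.105),(.108,.111),(.111,.114),(.114,.117),(.117,.12),(.12,.123),(.125,.135),(.135,.145),(.145,.155)):
        k=k0&(w>=a)&(w<b)
        if k.sum()>3: print(n,round(a,3),k.sum(),s[k].min(),s[k].max(),'mid',(s[k].min()+s[k].max())/2)
E
python3 lev.py
```

```text
t 17.4 p [ 0.6361 -0.09    0.1431] yaw 137.72003879662572 rad ang 137.9345450073863 r 0.16574534137320635 Ftool [0.989  3.6949 3.5116] Ttool [-0.4907  0.0666  0.2368] grip 0.26538503355824444 60.50050646066666 tilt [0.0002 0.0002]
top 0.135 20 7.470757472456271 24.86876243751503 mid 16.16975995498565
top 0.145 43 5.068152458405345 24.875112439024836 mid 14.971632448715091
side 0.05 169 -12.551423208960955 12.537942794104243 mid -0.006740207428356015
side 0.07 166 -13.448420256042565 13.064005148900657 mid -0.1922075535709542
side 0.09 130 -13.7747989806355 12.883841098605584 mid -0.445478941014958
side 0.108 24 -12.550377985847101 12.492296792767807 mid -0.02904059653964719
side 0.111 27 -10.507731029082622 12.381597974645414 mid 0.936933472781396
side 0.114 21 -12.284779598767336 12.713601617021572 mid 0.21441100912711786
side 0.117 27 -8.913609187346283 14.216284329740441 mid 2.651337571197079
side 0.12 36 -10.594308384196927 14.839436199841819 mid 2.122563907822446
side 0.125 63 -8.467569068338582 12.15849392631097 mid 1.8454624289861936
side 0.135 27 -6.148798287529781 11.850863838159205 mid 2.851032775314712
side 0.145 50 -7.3156666748019035 23.818843563528922 mid 8.25158844436351
```

Past the dead point: the lever now pulls forward (+3.7 N). Follow it until the pull vanishes.

Request:
jog_arm(
  series=[
    [[0, 1.7, 0, 0, 0, -0.01, 15], [0, 1.7, 0, 0, 0, -0.01, 15], [0, 1.7, 0, 0, 0, -0.01, 15], [0, 0, 0, 0, 0, 0, 15], [0, 0, 0, 0, 0, 0, 15], [0, 0, 0, 0, 0, 0, 15], [0, 0, 0, 0, 0, 0, 15], [0, 0, 0, 0, 0, 0, 15], [0, 0, 0, 0, 0, 0, 15], [0, 0, 0, 0, 0, 0, 15]],
  ],
)

```text
time_s: 18.6
eef_pos: [0.6395, -0.0864, 0.143]
eef_rot: [0.0, 0.347, 0.938, -0.0]
wrist_force: [0.1, -0.2, -3.8]
opening: 0.268
grasp_force: 60.5
```

```bash
python3 st.py
```

```text
t 18.6 p [ 0.6395 -0.0864  0.143 ] yaw 139.44423150234795 rad ang 139.6406158355678 r 0.16583828923266689 Ftool [-0.1765 -0.0634  3.8263] Ttool [-0.0095 -0.0279  0.0319] grip 0.26799300414190824 60.49697935581207 tilt [ 0. -0.]
```

Force gone: lever home, bar floating free on it. Check alignment before drawing off.

```bash
python3 lev.py
```

```text
top 0.135 10 23.22460955968855 24.57540923359167 mid 23.900009396640108
top 0.145 38 8.361057313842242 24.4967554381425 mid 16.42890637599237
side 0.05 165 -13.278112619480346 13.145021341884203 mid -0.06654563879807185
side 0.07 179 -13.265202532145977 13.157291381056206 mid -0.053955575544885725
side 0.09 124 -13.161338716026052 12.848345172462636 mid -0.15649677178170762
side 0.108 29 -11.30234024178713 12.167825038137837 mid 0.4327423981753533
side 0.111 28 -10.175201490929808 13.04991946422875 mid 1.4373589866494711
side 0.114 15 -10.888877731289284 12.576008952701716 mid 0.8435656107062162
side 0.117 21 -9.77881995345879 13.963776465153488 mid 2.0924782558473494
side 0.12 44 -11.34006578006216 14.616259021304726 mid 1.6380966206212833
side 0.125 68 -9.203365595367119 12.034424176482167 mid 1.415529290557524
side 0.135 26 -6.556753197885802 24.59885058010213 mid 9.021048691108165
side 0.145 54 -6.806967284311577 23.902125854313752 mid 8.547579285001088
```

Request:
jog_arm(
  series=[
    [[0, 0.5, 0, 0, 0, -0.005, 15], [-1, 0.3, 0, 0, 0, -0.005, 15], [-2, 0, 0, 0, 0, 0, 15], [-3, 0, 0, 0, 0, 0, 15], [-4, 0, 0, 0, 0, 0, 15], [-4, 0, 0, 0, 0, 0, 15], [-4, 0, 0, 0, 0, 0, 15], [-4, 0, 0, 0, 0, 0, 15], [-4, 0, 0, 0, 0, 0, 15], [-2, 0, 0, 0, 0, 0, 15]],
  ],
)

```text
time_s: 19.8
eef_pos: [0.6618, -0.1041, 0.143]
eef_rot: [0.0, 0.342, 0.94, -0.0]
wrist_force: [-0.1, -0.2, -3.1]
opening: 0.266
grasp_force: 60.5
```

```bash
python3 st.py
```

```text
t 19.8 p [ 0.6618 -0.1041  0.143 ] yaw 140.0064535492573 rad ang 139.91639525616216 r 0.1943220276067313 Ftool [-0.0362 -0.2121  3.143 ] Ttool [ 0.0262  0.0422 -0.031 ] grip 0.2658569896133855 60.4978483915329 tilt [ 0.0002 -0.0001]
```

Request:
jog_arm(
  series=[
    [[-3, 0, 0, 0, 0, 0, 15], [-5, 0, 0, 0, 0, 0, 15], [-6, 0, 0, 0, 0, 0, 15], [-6, 0, 0, 0, 0, 0, 15], [-6, 0, 0, 0, 0, 0, 15], [-8, 0, 0, 0, 0, 0, 15], [-8, 0, 0, 0, 0, 0, 15], [-8, 0, 0, 0, 0, 0, 15], [-6, 0, 0, 0, 0, 0, 15], [-4, 0, 0, 0, 0, 0, 15]],
  ],
)

```text
time_s: 20.8
eef_pos: [0.7078, -0.1428, 0.1429]
eef_rot: [-0.0, 0.342, 0.94, -0.0]
wrist_force: [-1.2, 0.1, -3.0]
opening: 0.261
grasp_force: 60.5
```

```bash
python3 st.py
python3 - <<'E'
from h import *
c=shot('side','side5.png'); 
v=c['frame'][100:250,150:350]; cv2.imwrite('pics/crop5.png',cv2.convertScaleAbs(cv2.resize(v,(800,600),interpolation=cv2.INTER_CUBIC),alpha=1.6))
P=cloud(c); piv=np.array([.5131,.0210]); d=P[...,:2]-piv; r=np.hypot(d[...,0],d[...,1]); a=np.degrees(np.arctan2(d[...,1],d[...,0]))
for r0 in(.055,.065,.075,.085):
    k=(P[...,2]>.135)&(P[...,2]<.17)&(r>r0)&(r<r0+.01)&(a>-75)&(a<-15); print(r0,k.sum(),np.percentile(a[k],[5,50,95]) if k.any() else '')
to([.4345,-.351,.143],82)
E
```

```text
t 20.8 p [ 0.7078 -0.1428  0.1429] yaw 140.00365383123344 rad ang 139.9227957542093 r 0.2544906700379789 Ftool [ 0.936  -0.6925  2.9622] Ttool [ 0.0139 -0.0359  0.0001] grip 0.26108590380958724 60.49780458211899 tilt [-0. -0.]
0.055 19 [-43.3048 -36.5825 -33.1946]
0.065 18 [-41.1062 -36.2016 -33.708 ]
0.075 19 [-41.898  -37.0504 -34.8073]
0.085 15 [-40.8892 -37.3132 -35.2658]
t 20.85 pos [ 0.7081 -0.1431  0.1429] yaw 139.9925270036589 tilt z [ 0.0004 -0.0003 -1.    ] F [-0.2338 -0.8867 -2.4078] T [-0.0563  0.0168  0.0108] op 0.2663572372494124 q [-0.3632  0.5772  1.2618 -0.0001  1.3021 -1.2357]
shift mm [  75.8885 -335.0892   -0.1596] rz 1.0121605377655694
```

View pics/crop5.png

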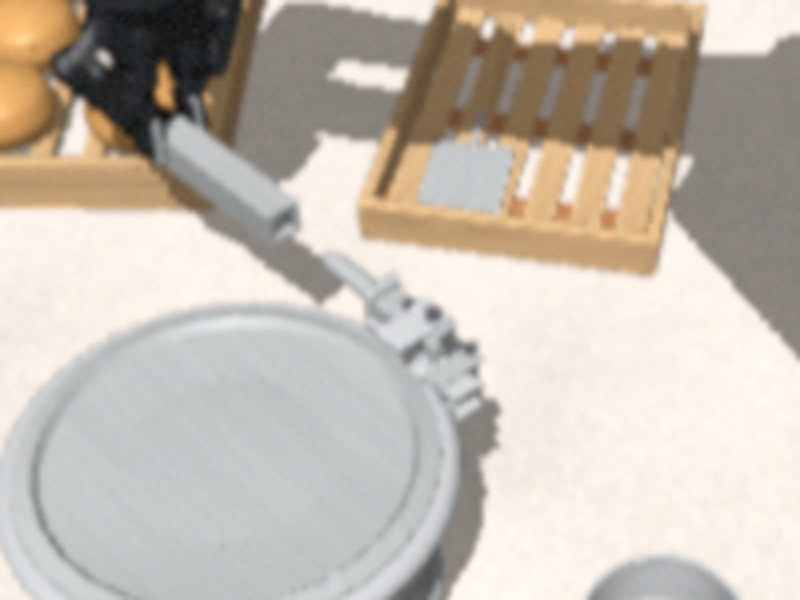

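The bar is clear of the lever (mouth at (285,225), tip at (330,260)), and the lever stays home beside the pail, pointing about -37°. Now I'll carry the bar back above the tray.

Request:
jog_arm(
  series=[
    [[0, -10, -10, 0, 0, 0, 15], [0, -20, -25, 0, 0, 0, 15], [4, -30, -25, 0, 0, 0, 15], [11, -40, 0, 0, 0, 0, 15], [12, -45, 0, 0, 0, 0, 15], [12, -45, 0, 0, 0, 0, 15], [12, -45, 0, 0, 0, 0, 15], [12, -45, 0, 0, 0, 0, 15], [8, -35, 0, 0, 0, 0, 15], [5, -20, 0, 0, 0, 0, 15]],
  ],
)

```text
time_s: 21.85
eef_pos: [0.4311, -0.3519, 0.2041]
eef_rot: [0.0, 0.343, 0.939, -0.001]
wrist_force: [-0.1, 0.3, -2.4]
opening: 0.269
grasp_force: 60.5
```

Request:
jog_arm(
  series=[
    [[0, 0, 0, 0, 0, 0.06, 15], [0, 0, 0, 0, 0, 0.12, 15], [0, 0, 0, 0, 0, 0.12, 15], [0, 0, 0, 0, 0, 0.12, 15], [0, 0, 0, 0, 0, 0.12, 15], [0, 0, 0, 0, 0, 0.12, 15], [0, 0, 0, 0, 0, 0.12, 15], [0, 0, 0, 0, 0, 0.12, 15], [0, 0, 0, 0, 0, 0.112, 15], [0, 0, 0, 0, 0, 0, 15]],
  ],
)

```text
time_s: 22.85
eef_pos: [0.4335, -0.3502, 0.2039]
eef_rot: [0.001, 0.755, 0.656, -0.0]
wrist_force: [-0.4, 0.8, -2.3]
opening: 0.266
grasp_force: 60.5
```

Run:
```python
from h import *
to([.4355,-.3525,.045],82)
c=shot('wrist','w6.png');P=cloud(c);z=P[...,2]
o,m=yaw(); d=P[...,:2]-o['eef_pos'][:2]; w=d@m[:2,0]; s=d@m[:2,1]; h=o['eef_pos'][2]
k0=(abs(s)<.02)&(z>h-.0)&(z<h+.035)
for a in (.02,.04,.06,.08,.1,.11,.112,.114,.116):
    k=k0&(w>=a)&(w<a+(.02 if a<.1 else .002))
    if k.sum()>10: print(a,k.sum(),1e3*np.percentile(s[k],[2,98]).mean(),np.median(z[k])-h)
```

```text
t 22.85 pos [ 0.4335 -0.3502  0.2039] yaw 81.9779258162394 tilt z [ 0.0005 -0.0009 -1.    ] F [-0.434   0.7808 -2.3496] T [0.0344 0.0251 0.0216] op 0.2659448742392756 q [-0.8924  0.1669  1.6804 -0.0002  1.2933 -0.7524]
shift mm [ -1.8369   2.1902 158.9189] rz -0.0003852671863126329
0.02 2264 1.4693279933151084 0.017767537209890077
0.04 2603 1.6043446855399484 0.017783179907261054
0.06 2965 1.68912018900955 0.01777615394494328
0.08 3426 1.8068493545752522 0.01777276739723818
0.1 361 1.9643115190614178 0.017829840845236783
0.11 394 1.9652644107687085 0.017778034914400803
0.112 398 2.003650513404246 0.01780672824767804
0.114 56 1.8142981378872847 0.017149000230272132
```

View pics/w6.png

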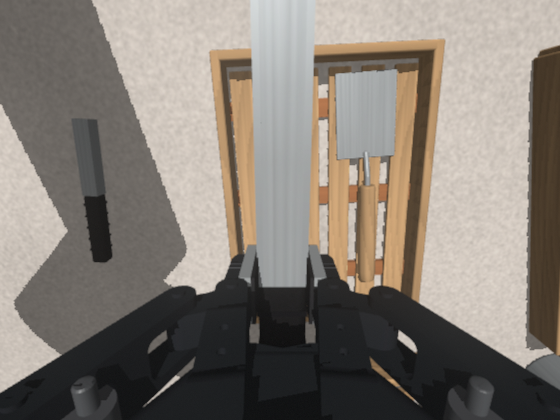

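Request:
jog_arm(
  series=[
    [[-1, 1, 20, 0, 0, 0, 15], [-0.5, 1, 30, 0, 0, 0, 15], [0, 0, 35, 0, 0, 0, 15], [0, 0, 30, 0, 0, 0, 15], [0, 0, 25, 0, 0, 0, 15], [0, 0, 20, 0, 0, 0, 15], [0, 0, 12, 0, 0, 0, 15], [0, 0, 7, 0, 0, 0, 15], [0, 0, 4, 0, 0, 0, 15], [0, 0, 2, 0, 0, 0, 15]],
  ],
)

```text
time_s: 23.9
eef_pos: [0.4361, -0.3524, 0.0185]
eef_rot: [0.001, 0.754, 0.657, -0.0]
wrist_force: [-0.5, 0.7, -3.0]
opening: 0.265
grasp_force: 60.5
```

```bash
python3 st.py
```

```text
t 23.9 p [ 0.4361 -0.3524  0.0185] yaw 82.07159458941207 rad ang 78.34341144882067 r 0.3812724335088233 Ftool [ 0.6485 -0.6058  3.0443] Ttool [-0.0316 -0.0594  0.0063] grip 0.2648633030382389 60.48533499240875 tilt [ 0.0007 -0.0009]
```

Request:
jog_arm(
  series=[
    [[0, 0, 0.6, 0, 0, 0, 15], [0, 0, 0.6, 0, 0, 0, 15], [0, 0, 0, 0, 0, 0, 15], [0, 0, 0, 0, 0, 0, 50], [0, 0, 0, 0, 0, 0, 50], [0, 0, 0, 0, 0, 0, 50], [0, 0, 0, 0, 0, 0, 50], [0, 0, 0, 0, 0, 0, 50], [0, 0, 0, 0, 0, 0, 50], [0, 0, 0, 0, 0, 0, 50]],
  ],
)

```text
time_s: 24.9
eef_pos: [0.4357, -0.3519, 0.0168]
eef_rot: [-0.0, 0.755, 0.656, -0.0]
wrist_force: [0.2, -0.6, 0.7]
opening: 0.584
grasp_force: 0.0
```

Request:
jog_arm(
  series=[
    [[0, 0, -10, 0, 0, 0, 50], [0, 0, -20, 0, 0, 0, 50], [0, 0, -25, 0, 0, 0, 50], [0, 0, -30, 0, 0, 0, 50], [0, 0, -30, 0, 0, 0, 50], [0, 0, -30, 0, 0, 0, 50], [0, 0, -30, 0, 0, 0, 50], [0, 0, -15, 0, 0, 0, 50], [0, 0, 0, 0, 0, 0, 50], [0, 0, 0, 0, 0, 0, 50]],
  ],
)

```text
time_s: 25.9
eef_pos: [0.4354, -0.3515, 0.206]
eef_rot: [-0.0, 0.755, 0.656, 0.0]
wrist_force: [-0.3, -0.6, -0.7]
opening: 0.586
grasp_force: 0.0
```

Run:
```python
from h import *
o=ctrl.get_obs(); print(o['eef_pos'],o['opening'],o['wrist_force'])
c=shot('wrist','w7.png');P=cloud(c);z=P[...,2]
m=(z>.028)&(z<.042)&(abs(P[...,0]-.436)<.028)&(P[...,1]>-.46)&(P[...,1]<-.235);d=P[m]
for a in np.arange(-.46,-.22,.04):
    k=(d[:,1]>=a)&(d[:,1]<a+.04)
    if k.sum()>10: print(round(a,2),np.percentile(d[k,0],[2,50,98]),np.median(d[k,2]))
c=shot('side'); P=cloud(c); piv=np.array([.5131,.0210]); d=P[...,:2]-piv; r=np.hypot(d[...,0],d[...,1]); a=np.degrees(np.arctan2(d[...,1],d[...,0]))
k=(P[...,2]>.135)&(P[...,2]<.17)&(r>.055)&(r<.095)&(a>-110)&(a<-15); print('lever',k.sum(),np.median(a[k]))
```

```text
[ 0.4354 -0.3515  0.206 ] 0.5861013387542658 [-0.274  -0.5639 -0.6873]
-0.46 [0.4121 0.4247 0.4376] 0.03464819269436542
-0.42 [0.4174 0.4302 0.4427] 0.03464357397702189
-0.38 [0.4235 0.436  0.4489] 0.03466498250051192
-0.34 [0.4296 0.4417 0.4541] 0.0347628738672493
-0.3 [0.4344 0.4472 0.4603] 0.034714590791232236
-0.26 [0.4398 0.4513 0.4631] 0.03481245031817737
lever 72 -36.88403059279095
```

View pics/w7.png

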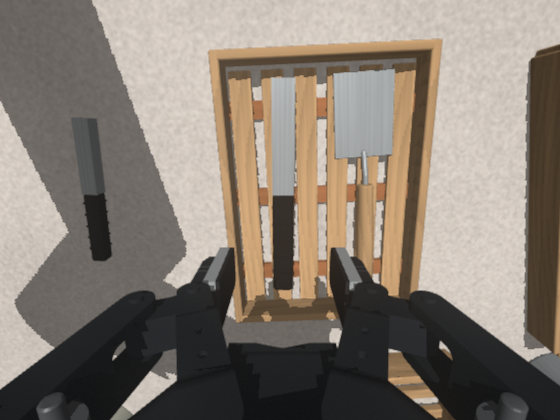

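The bar lies flat inside the tray (col ~283, rows 78–290), the spatula is undisturbed, the lever is home at -37° and the gripper is clear.

```bash
python3 -c "
from bench import ctrl
print(ctrl.hand_in())"
```

```text
the job is handed in; nothing more can be done
None
```

The job is handed in, with no verdict returned: the lever is past its dead point and stayed home by itself (about 4.5° inward), and the bar is off it and lying flat in the tray again, with the gripper clear.

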